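Hook the cash box out from under the desk shelf

ROBOT

A 7-joint arm with a two-finger parallel gripper is mounted at the origin on the work surface. World frame = base frame: x ahead of the robot, y to its left, z up, the work surface at z = 0. Lengths are in m, angles in degrees, forces in N, time in s.
With the tool pointing down it reaches from about 0.35 to 0.775 m from the base axis. Payload 3.1 kg.
Tool frame: the origin (TCP) lies on the centre line of the jaws, within the pads' length; the fingertips stand 17 mm ahead of it and the grasp point (between the pads) lies 2 mm behind it (robot.tip_reach is the distance from the TCP to the fingertips, in m); z points along the fingers, y is the direction in which the jaws open and shut (so a half turn about z gives the same grasp; the last joint's range is limited). The gripper opens to 85 mm and grips with 20 to 120 N. Pads are 22 mm wide; open, the fingers measure 114 mm over their backs; the gripper's body (76 mm by 85 mm) begins 54 mm behind the grasp point. The pads swing forward as they close: fully open they stand 13 mm farther back than shut.
Start: joints at [73.814, 17.813, 0.802, 86.603, -0.252, 75.585, -1.558], TCP at [0.131, -0.534, 0.248] pointing down, gripper open.
Joint ranges: [-154.91, 154.91], [-16.99, 109.72], [-72.82, 74.43], [7.12, 147.25], [-82.49, 262.49], [11.32, 116.49], [-174.64, 174.64]. Speed limits (degrees/s): [159.86, 159.86, 180, 180, 180, 180, 180].

INTERFACE

Orientations are given as [roll, pitch, yaw] about the fixed x, y, z axes, in that order (R = Rz(yaw) Ry(pitch) Rx(roll)).
In Python, from station import robot, fingers, vision, workorder, recognise gives the robot as it stands. Calls block until the motion is done:
- robot.move_to(position, orientation): joint-space move of the TCP to a pose.
- robot.line_to(position, orientation=None, velocity=0.15, f_stop=None): straight line of the TCP; orientation=None keeps the orientation; velocity is the mean speed in m/s. With f_stop (N) it stops when the force on the tool has changed by that much, and returns True; else False.
- robot.move_j(angles): joint-space move.
- fingers.gripper_to(opening, force=None): opening from 0.0 (shut) to 1.0 (fully open); force is the grip in N (None keeps the last); returns when the fingers have stopped.
- robot.pause(seconds).
- robot.inverse_kinematics(position, orientation): joint angles nearest the present ones, or None.
- vision.grab_frame(name): name is "scene" or "top" or "wrist"; returns the picture (420x560x3 uint8, red, green, blue); there is no depth.
- vision.calibration(name): a dict with "mtx" (3x3 intrinsics, pixels), "extrinsics" (4x4, takes a point from world to camera coordinates); the wrist camera has in their place "T_tool_cam" (4x4, takes a point from camera to tool coordinates, whose origin is the TCP and whose axes are the flange's). Camera axes: x right, y up, looking along -z (the intrinsics and any distortion apply to the point x, -y, -z); pixel columns grow to the right and rows downward; lengths in m; the calibration is good to about 2 mm. A picture is of the moment at which its call begins: read the wrist's pose just before it. calibration takes no time and is no camera call.
A pose or a line that the arm cannot do raises robot.PlanningError and nothing moves.
- workorder.close_job(): hands the job in, once; it reports no verdict.
Trained networks look in the newest picture that a camera, given by its name, has taken for a name from the list of things; names that differ only in an ending like _2 or _b are one class to them, and where a whole thing is asked for, a point or a joint stands for the part that bears it (a point fixed in the world has none). Each returns a list of dicts, best first, with "p" (0 to 1); they miss things now and then, are a little off and sometimes report something else, mostly with a low value. They report only what shows in the picture. A call takes as long as a camera call. They do not tell look-alikes from the thing itself.
- recognise(label, camera): "rect" ([centre column, centre row, width, height] in pixels, round what is visible of it).
Readings, each from a call of its own:
- robot.current_time_s(): time.
- robot.current_joint_positions(): joint angles.
- robot.current_dq(): joint speeds.
- robot.current_joint_torque(): joint torques, N m.
- robot.current_tool_pos(): TCP position.
- robot.current_eef_rot(): TCP orientation.
- robot.current_contact_force(): force on the tool from outside, world axes, zero at the start.
- robot.current_torque(): the same for the moment, N m.
- robot.current_finger_gap(): opening from 0.0 (shut) to 1.0 (fully open).
Only numpy, scipy, OpenCV 4.12 (cv2) and the standard library are available. Lean on these libraries where they do the work, as an engineer would, in place of code of your own. Each camera call takes 0.05 s, during which the arm holds its last target. There are 200 camera calls.

TASK

The red cash box, its lid standing a little open, has been pushed back under the clear desk shelf, beyond the gripper's reach. Take the reach hook from the black tray, catch the folding wire handle on the box's lid with it, not pressing on the lid, and gently draw the box out until it stands wholly on the green blotter, touching the box with nothing but the hook; then put the hook back in the tray. Leave the mug, stapler, trophy and pellet tin where they stand.

Things in the scene. Friction and masses are not known exactly. Their poses are not given: they have to be found in the camera images.
- hook_grip (a point): reach hook, 130 g: middle of its wooden handle, the place to grip (110 long, 26 wide, 26 mm thick, sides parallel). Axes: x towards the hook end, z up as it lies in the tray. It lies on the heel of its handle and its point, bent end down: handle centre 20 mm, handle top about 34 mm above the tray floor; handle and rod slope up 7 degrees towards the bend. Balance point about 70 mm ahead
- hook_bend (a point): reach hook: where its 7 mm steel rod, coming from the handle, bends down into the point; 218 mm ahead (+x) of the handle centre and 26 mm above it (+z), and 45 mm above the end of the point. Axes as for hook_grip
- hook_tip (a point): reach hook: the lowest end of its straight, round-ended 7 mm point, 212 mm ahead (+x) and 20 mm below (-z) the handle centre; the point leans 8 degrees back towards the handle, so that it holds a bar behind it. Axes as for hook_grip
- tray: black shallow tray fixed to the desk, 340 x 160 x 18 mm outside (x, y, z), walls 4 mm, floor 4 mm thick; origin at the centre of its underside, x along its length. The hook lies in it at first, roughly along the tray's x
- cashbox: red steel cash box, loose on the desk; body with shut lid 140 (x) x 170 (y) x 55 mm (z), 0.6 to 0.95 kg; origin at the centre of its underside, front (with the lock) towards -x. The lid, 16 mm thick, is hinged along the rear top edge of the body (x = +70, z = 39 mm) and stands ajar by an untold amount, its front edge 0 to 45 mm up: touch tells how high it is, and so how it slopes
- box_mid (a point): where the centre of the lid's flat top would be if it were shut (55 mm above the box's underside; fixed to the box's body, it does not tell how far the lid is ajar). The lid's hinge is stiff: it stays as it is under light touches and only sinks when pressed at its middle with about 14 N. A hook point just off the lid (within about 4 mm) catches the handle's bar; pressed hard on the lid while pulling, it jams
- box_corner0 (a point): one of the four bottom corners of the cash box (its frame: x -70 mm, y -85 mm, z 0), to tell whether it stands on the blotter
- box_corner1 (a point): one of the four bottom corners of the cash box (its frame: x -70 mm, y +85 mm, z 0), to tell whether it stands on the blotter
- box_corner2 (a point): one of the four bottom corners of the cash box (its frame: x +70 mm, y -85 mm, z 0), to tell whether it stands on the blotter
- box_corner3 (a point): one of the four bottom corners of the cash box (its frame: x +70 mm, y +85 mm, z 0), to tell whether it stands on the blotter
- handle_hinge (a point): where the lid handle's hinge line (along the box's y) would be with the lid shut, 8 mm above box_mid; it rises and tilts with the lid. 8 mm wire: two arms 28 mm long joined by a bar along y, 72 mm clear between them. It lies as it was left, which no reading tells: from flat forwards (bar 28 mm towards -x, 5 mm of air under it) to square to the lid, at most 117 mm above the desk. Under 1 N folds it
- shelf: desk shelf fixed to the desk: clear plastic top 260 (x) x 460 (y) x 8 mm with its underside 190 mm above the desk, on four 16 mm steel legs 12 mm in from the corners; open at the front, which looks to -x; origin on the desk under its centre, so its front edge is at x = -130 mm. Pads of scorecards on its rear half reach 230 mm above the desk. The cash box stands beneath it, its front turned roughly to the shelf's front
- blotter: green desk blotter with black edge strips, lying flat and fixed, 360 (x) x 290 (y) x 1.5 mm (the box slides over it as over the desk, taking a pull of about 3 to 6 N); origin at its centre
- tin: blue and brass pellet tin, 65 mm across, 28 mm high, loose on the desk under the shelf beside the cash box; origin at the centre of its underside
- mug: white mug, 80 mm across, 92 mm high, handle at its +y side, loose; origin at the centre of its underside
- stapler: blue and black stapler, 135 (x) x 36 (y) x 46 mm, loose; origin at the centre of its underside
- trophy: brass trophy cup on a 70 mm square stone foot, 218 mm high, loose; origin at the centre of its underside
Not all that is in view belongs to the job. There is more than one size of the cashbox; the job needs the larger.

How it is judged (in metres and radians):
On the way, in this order (a step that is already met when the one before it is completed fails the run):
1. the hook's point is down behind the bar of the lid handle, low under the bar, and has drawn the box more than 30 mm while it is still partly under the shelf (contact force between hook and cashbox above 0.3 N and distance of cashbox from where it was at the start of the episode above 0.03 m and x of cashbox in the frame of shelf above -0.2 m and x of hook_tip in the frame of box_mid between -0.03 and 0.015 m and y of hook_tip in the frame of box_mid between -0.04 and 0.04 m and z of hook_tip in the frame of box_mid below 0.042 m), for 0.1 s.
2. the box stands wholly on the blotter, at rest, and the hook is off it (x of box_corner0 in the frame of blotter between -0.183 and 0.183 m and y of box_corner0 in the frame of blotter between -0.148 and 0.148 m and x of box_corner1 in the frame of blotter between -0.183 and 0.183 m and y of box_corner1 in the frame of blotter between -0.148 and 0.148 m and x of box_corner2 in the frame of blotter between -0.183 and 0.183 m and y of box_corner2 in the frame of blotter between -0.148 and 0.148 m and x of box_corner3 in the frame of blotter between -0.183 and 0.183 m and y of box_corner3 in the frame of blotter between -0.148 and 0.148 m and height (world z) of cashbox below 0.006 m and angle between cashbox's own z axis and vertical below 0.06 rad and linear speed of cashbox below 0.01 m/s and contact force between hook and cashbox below 0.1 N and z of hook_tip in the frame of box_mid above 0.06 m), for 0.2 s.
At the end, for the whole second after the job is handed in: the cash box stands upright on the desk with all four bottom corners within the blotter (3 mm grace), at rest; the hook lies at rest in the tray, handle centre and point both within the tray's outline and less than 50 mm above its underside, released (x of box_corner0 in the frame of blotter between -0.183 and 0.183 m and y of box_corner0 in the frame of blotter between -0.148 and 0.148 m and x of box_corner1 in the frame of blotter between -0.183 and 0.183 m and y of box_corner1 in the frame of blotter between -0.148 and 0.148 m and x of box_corner2 in the frame of blotter between -0.183 and 0.183 m and y of box_corner2 in the frame of blotter between -0.148 and 0.148 m and x of box_corner3 in the frame of blotter between -0.183 and 0.183 m and y of box_corner3 in the frame of blotter between -0.148 and 0.148 m and height (world z) of cashbox below 0.006 m and angle between cashbox's own z axis and vertical below 0.06 rad and x of hook_grip in the frame of tray between -0.17 and 0.17 m and y of hook_grip in the frame of tray between -0.08 and 0.08 m and z of each of hook_grip, hook_tip in the frame of tray below 0.05 m and x of hook_tip in the frame of tray between -0.17 and 0.17 m and y of hook_tip in the frame of tray between -0.08 and 0.08 m and linear speed of cashbox below 0.01 m/s and linear speed of hook below 0.02 m/s); the robot touches nothing.
It fails at once if the robot itself touches the cash box (contact force between any of the fingers, the arm and cashbox above 0.5 N).
It fails at once if the hook is forced: more than 16 N on the cash box (contact force between hook and cashbox above 16 N).
It fails at once if the cash box is tipped by more than about 14 degrees (angle between cashbox's own z axis and vertical above 0.25 rad).
It fails at once if the mug, stapler, trophy or pellet tin is shifted by more than 20 mm or tipped (distance of any of tin, mug, stapler, trophy from where it was at the start of the episode above 0.02 m or angle between any of tin, mug, stapler, trophy's own z axis and vertical above 0.25 rad).
It also fails if it takes over 72 s, if anything falls off the work surface, if the arm or the gripper's body presses on something with over 40 N, if the wrist force passes 120 N, or if a joint passes its speed limit or range.

## Working session

There is one attempt and no reset: what is moved stays moved. The work goes in short steps, each a Python script; the robot and the scene stay as the last script left them, time stands still between calls to the robot, and variables do not carry over. Pictures are saved under pics/ and viewed, about 8 in all and at most 12, crops included, and the job is handed in when it is done.

```bash
mkdir -p pics; ls; cat > h.py <<'E'
import numpy as np, cv2
from station import robot, fingers, vision, workorder, recognise
def save(cam,n):
    im=vision.grab_frame(cam); cv2.imwrite(f'pics/{n}.png',im[:,:,::-1]); return im
def camE(cam):
    c=vision.calibration(cam); return np.array(c['mtx']),np.array(c['extrinsics']),c
def ray(cam,u,v):
    K,E,c=camE(cam); d=c.get('dist')
    x,y=cv2.undistortPoints(np.array([[[u,v]]],float),K,None if d is None else np.array(d))[0,0]
    dc=np.array([x,-y,-1.]); R=E[:3,:3]; o=-R.T@E[:3,3]; return o,R.T@dc
def atz(cam,u,v,z):
    o,d=ray(cam,u,v); return o+d*(z-o[2])/d[2]
def proj(cam,p):
    K,E,c=camE(cam); q=E[:3,:3]@np.array(p)+E[:3,3]; q=np.array([q[0],-q[1],-q[2]]); q=K@q; return q[:2]/q[2]
E
python3 - <<'E'
from h import *
print(robot.current_time_s())
for c in('scene','top'):
    save(c,c+'0'); print(c,vision.calibration(c))
    for l in('hook_grip','hook_bend','hook_tip','tray','cashbox','box_mid','shelf','blotter','tin','mug','stapler','trophy','handle_hinge'):
        print(l,[(np.round(r['rect']).astype(int).tolist(),round(r['p'],2)) for r in recognise(l,c)[:3]])
print(vision.calibration('wrist'),robot.current_time_s(),robot.current_eef_rot())
E
```

```text
pics
0.0
scene {'mtx': array([[469.80830023,   0.        , 272.81860289],
       [  0.        , 469.80830023, 206.30020059],
       [  0.        ,   0.        ,   1.        ]]), 'extrinsics': array([[-0.84622293,  0.5326827 , -0.01248556,  0.5764263 ],
       [-0.30012821, -0.45716202,  0.8372132 ,  0.05234115],
       [ 0.44026106,  0.71221628,  0.54673409, -1.52940551],
       [ 0.        ,  0.        ,  0.        ,  1.        ]])}
hook_grip [([273, 179, 63, 46], 0.73), ([407, 314, 106, 44], 0.69)]
hook_bend [([408, 311, 107, 44], 0.59), ([272, 180, 64, 47], 0.27)]
hook_tip [([407, 314, 108, 39], 0.91)]
tray [([412, 327, 152, 99], 0.87)]
cashbox [([274, 180, 66, 42], 0.62)]
box_mid [([274, 182, 66, 42], 0.9)]
shelf [([264, 160, 169, 127], 0.8)]
blotter [([340, 255, 164, 101], 0.9)]
tin [([222, 200, 15, 17], 0.8)]
mug [([244, 268, 35, 48], 0.61)]
stapler [([222, 247, 22, 43], 0.73), ([408, 309, 106, 33], 0.38)]
trophy [([279, 286, 37, 92], 0.64), ([409, 312, 110, 45], 0.61)]
handle_hinge [([274, 181, 68, 41], 0.77), ([341, 257, 166, 102], 0.38)]
top {'mtx': array([[446.54343975,   0
[... 1090 characters left out ...]
[172, 142, 43, 45], 0.16)]
trophy [([173, 142, 47, 46], 0.79)]
handle_hinge [([455, 249, 43, 49], 0.7), ([327, 261, 8, 26], 0.44)]
{'mtx': array([[309.71705503,   0.        , 280.4894482 ],
       [  0.        , 309.71705503, 207.31998927],
       [  0.        ,   0.        ,   1.        ]]), 'T_tool_cam': array([[ 6.01073473e-04,  9.64900317e-01,  2.62615721e-01,
         6.48311154e-02],
       [ 9.99999805e-01, -6.24760381e-04,  6.69469974e-06,
        -1.23588740e-03],
       [ 1.70531616e-04,  2.62615665e-01, -9.64900504e-01,
        -1.26332901e-01],
       [ 0.00000000e+00,  0.00000000e+00,  0.00000000e+00,
         1.00000000e+00]])} 1.4 [1.79996696e+02 2.20917521e-03 1.38014441e+01]
```

View pics/scene0.png

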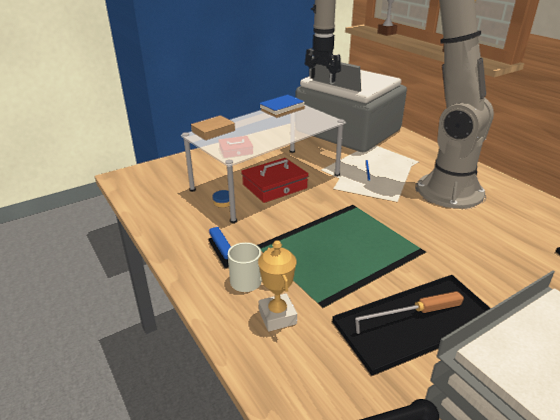

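View pics/top0.png

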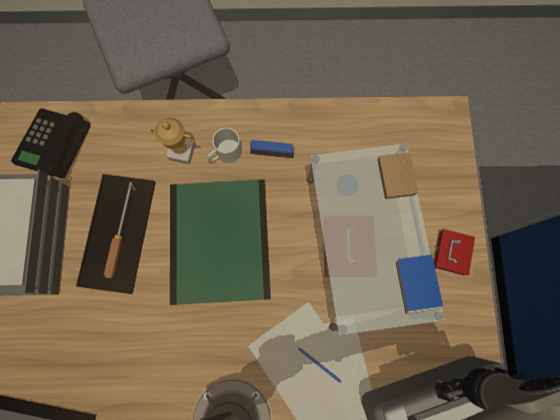

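The scene shows the box at (274,180) under the shelf; the one at (454,250) in the top view is the smaller look-alike. The top view puts the hook at (113..132, 185..278) with its bent end up (world +x). I'll zoom in for exact positions.

```bash
python3 - <<'E'
from h import *
t=cv2.imread('pics/top0.png'); s=cv2.imread('pics/scene0.png')
a=cv2.resize(t[140:340,300:445],None,fx=3,fy=3,interpolation=cv2.INTER_CUBIC)   # 435x600
b=cv2.resize(s[148:208,232:322],None,fx=4,fy=4,interpolation=cv2.INTER_CUBIC)  # 360x240
c=cv2.resize(t[170:300,70:190],None,fx=2.7,fy=2.7,interpolation=cv2.INTER_CUBIC)
im=np.zeros((600,800,3),np.uint8); im[:,:435]=a; im[:240,440:800]=b; im[245:245+c.shape[0],440:440+c.shape[1]]=c
cv2.imwrite('pics/z1.png',im)
g=t.astype(int); B,G,R=g[...,0],g[...,1],g[...,2]
m=((G>R+25)&(G>B+5)).astype(np.uint8); m[:150]=0
def rect(m,z,n):
    n_,l,st,_=cv2.connectedComponentsWithStats(m); i=1+np.argmax(st[1:,4]); cs,_=cv2.findContours((l==i).astype(np.uint8),0,2)
    c=max(cs,key=cv2.contourArea); P=np.array([atz('top',*p[0],z)[:2] for p in c],np.float32); r=cv2.minAreaRect(P); print(n,r); return P
rect(m,.0015,'blotter green')
m=((g.max(2)<45)).astype(np.uint8); m[:,:75]=0;m[:,160:]=0;m[:165]=0;m[300:]=0
m=cv2.morphologyEx(m,cv2.MORPH_CLOSE,np.ones((15,15)))
rect(m,.01,'tray')
m=((R>G+40)&(R>B+40)).astype(np.uint8); m[:,:90]=0;m[:,140:]=0; m[:200]=0;m[290:]=0
rect(m,.03,'handle')
m=((R>G+35)&(R>B+20)&(R-B<90)).astype(np.uint8); m[:,:315]=0;m[:,385:]=0;m[:205]=0;m[290:]=0
rect(m,.06,'box')
E
```

```text
blotter green ((0.4774421751499176, 0.04393623769283295), (0.30921033024787903, 0.243781179189682), 2.1267266273498535)
tray ((0.5184525847434998, 0.3434666097164154), (0.16046223044395447, 0.33376872539520264), 81.35628509521484)
handle ((0.4418175518512726, 0.34578338265419006), (0.021678684279322624, 0.10442589968442917), 80.63015747070312)
box ((0.39782747626304626, -0.2671065032482147), (0.00555102014914155, 0.04418206214904785), 87.62992858886719)
```

View pics/z1.png

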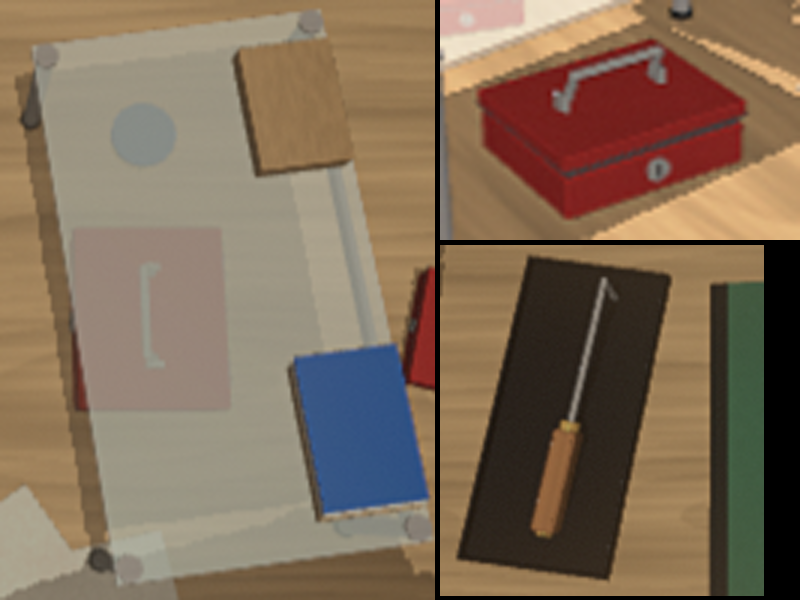

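```bash
cat > fit.py <<'E'
from h import *
from scipy.optimize import least_squares
S=lambda x,y:((x-440)/4+232,y/4+148); T=lambda x,y:(300+x/3,140+y/3)
def boxpt(q,p):  # p=(kind,x,y,z); lid hinge x=.07 z=.039
    x,y,yaw,lid,han=q; k,a,b,c=p
    if k=='bar': a,c=-.028*np.cos(han),.063+.028*np.sin(han); k='lid'
    if k=='lid':
        dx,dz=a-.07,c-.039; a,c=.07+dx*np.cos(lid)+dz*np.sin(lid),.039-dx*np.sin(lid)+dz*np.cos(lid)
    return np.array([x+np.cos(yaw)*a-np.sin(yaw)*b,y+np.sin(yaw)*a+np.cos(yaw)*b,c])
if __name__=='__main__':
    O=[('scene',S(570,217),('b',-.07,.085,0)),('scene',S(740,165),('b',-.07,-.085,0)),('scene',S(485,155),('b',.07,.085,0)),
    ('scene',S(562,163),('lid',-.07,.085,.055)),('scene',S(746,103),('lid',-.07,-.085,.055)),('scene',S(480,95),('lid',.07,.085,.055)),('scene',S(655,42),('lid',.07,-.085,.055)),
    ('scene',S(573,75),('bar',0,.04,0)),('scene',S(660,52),('bar',0,-.04,0)),('scene',S(562,105),('lid',0,.04,.06)),('scene',S(657,78),('lid',0,-.04,.06)),
    ('top',T(78,228),('lid',-.07,.085,.055)),('top',T(221,228),('lid',.07,.085,.055)),('top',T(230,408),('lid',.07,-.085,.055)),('top',T(76,409),('lid',-.07,-.085,.055)),
    ('top',T(145,265),('bar',0,.04,0)),('top',T(148,362),('bar',0,-.04,0)),('top',T(156,267),('lid',0,.04,.063)),('top',T(159,363),('lid',0,-.04,.063))]
    f=lambda q:np.concatenate([proj(c,boxpt(q,p))-np.array(o) for c,o,p in O])
    r=least_squares(f,[.4,-.3,-1.5,.05,1.],loss='soft_l1'); J=np.linalg.inv(r.jac.T@r.jac)
    q=r.x; print('box',q.round(4),np.degrees(q[2:]).round(1),'sd',np.sqrt(np.diag(J)).round(4)); print(f(q).reshape(-1,2).round(1).tolist())
    for n,p in dict(mid=('lid',0,0,.055),front=('lid',-.07,0,.055),bar=('bar',0,0,0),hinge=('lid',0,0,.063)).items(): print(n,boxpt(q,p).round(4))
    for z in(.19,.198):print('shelf legs',[atz('top',*T(*p),z)[:2].round(3).tolist() for p in((46,56),(310,22),(417,525),(130,568))],'corners',[atz('top',*T(*p),z)[:2].round(3).tolist() for p in((34,46),(320,10),(428,540),(118,583))])
    print('tin',atz('top',*T(143,134),.028))
    print('blotter',[atz('top',*p,0.0015)[:2].round(3).tolist() for p in((170,184),(266,179),(270.5,299),(170,304.5))])
    C=lambda x,y:(70+(x-440)/2.7,170+(y-245)/2.7)
    print('hook: bend',atz('top',*C(604,281),.004+.02+.026),'handle back/front top',atz('top',*C(541,532),.03),atz('top',*C(569,430),.038),'tip',atz('top',*C(614,298),.008))
    print('tray',[atz('top',*C(*p),.018)[:2].round(3).tolist() for p in((530,257),(670,272),(608,579),(459,558))])
    for p,y in (((.442,.346,.12),-9.4),((.442,.346,.12),170.6),((.4,-.05,.13),-90),((.4,-.05,.13),90),((.48,.28,.13),-90),((.48,.28,.13),90)):
        print(p,y,np.round(j,0) if (j:=robot.inverse_kinematics(p,[180,0,y])) is not None else None)
E
python3 fit.py
```

```text
box [ 0.4605 -0.3372 -1.5952 -0.018   1.2285] [-91.4  -1.   70.4] sd [0.001  0.0015 0.0114 0.0176 0.077 ]
[[-1.2, 0.5], [0.9, -1.2], [-0.6, -3.1], [0.4, -0.3], [-0.1, 0.4], [-0.1, -2.4], [-0.3, -1.8], [0.3, 0.1], [-0.1, -0.4], [1.7, -0.7], [-1.0, -0.2], [-0.8, -0.0], [0.4, 0.2], [-0.1, 0.0], [0.9, -0.7], [0.0, 1.1], [-0.1, -2.4], [-1.6, 2.1], [-1.7, -1.7]]
mid [ 0.4605 -0.3369  0.0537]
front [ 0.4622 -0.2669  0.0525]
bar [ 0.4607 -0.3269  0.0879]
hinge [ 0.4605 -0.3367  0.0617]
shelf legs [[0.674, -0.234], [0.702, -0.469], [0.268, -0.521], [0.238, -0.286]] corners [[0.683, -0.224], [0.713, -0.479], [0.256, -0.528], [0.227, -0.276]]
shelf legs [[0.671, -0.233], [0.699, -0.467], [0.268, -0.518], [0.239, -0.285]] corners [[0.681, -0.223], [0.71, -0.477], [0.256, -0.526], [0.227, -0.275]]
tin [ 0.64656011 -0.34266856  0.028     ]
blotter [[0.665, 0.194], [0.676, -0.098], [0.317, -0.108], [0.307, 0.18]]
hook: bend [0.654734   0.29750229 0.05      ] handle back/front top [0.38718059 0.35359016 0.03      ] [0.49367555 0.3286881  0.038     ] tip [0.64701505 0.29930833 0.008     ]
tray [[0.693, 0.393], [0.673, 0.235], [0.338, 0.284], [0.362, 0.443]]
(0.442, 0.346, 0.12) -9.4 [  -5.   34.  -51.   94.   29.   66. -162.]
(0.442, 0.346, 0.12) 170.6 [  1.  39. -62.  94.  37.  70.  12.]
(0.4, -0.05, 0.13) -90 [ -52.   13.   65.  119.  -14.   56. -160.]
(0.4, -0.05, 0.13) 90 [ 41.  11. -41. 117.   8.  56.  -4.]
(0.48, 0.28, 0.13) -90 [  9.  38. -62.  94.  35.  70. 120.]
(0.48, 0.28, 0.13) 90 [  4.  34. -52.  94.  28.  67. -55.]
```

```bash
cat >> h.py <<'E'
from scipy.spatial.transform import Rotation as Ro
def handle_wrist(n,z=.032):
    p=np.array(robot.current_tool_pos()); R=Ro.from_euler('xyz',robot.current_eef_rot(),degrees=True).as_matrix()
    im=save('wrist',n).astype(int); c=vision.calibration('wrist'); T=np.array(c['T_tool_cam']); K=np.array(c['mtx'])
    m=((im[...,0]>im[...,2]+45)&(im[...,0]>im[...,1]+25)).astype(np.uint8)
    k,l,st,ce=cv2.connectedComponentsWithStats(m)
    o=p+R@T[:3,3]; out=[]
    for i in range(1,k):
        if st[i,4]<300: continue
        cs,_=cv2.findContours((l==i).astype(np.uint8),0,2); c0=max(cs,key=cv2.contourArea)[:,0]
        P=[]
        for u,v in c0:
            d=R@T[:3,:3]@np.array([(u-K[0,2])/K[0,0],-(v-K[1,2])/K[1,1],-1]); P.append((o+d*(z-o[2])/d[2])[:2])
        out.append((st[i].tolist(),cv2.minAreaRect(np.array(P,np.float32))))
    return out
E
python3 - <<'E'
from h import *
p=robot.current_tool_pos()
robot.line_to([p[0],p[1],.40],velocity=.3)
robot.move_to([.45,.343,.18],[180,0,169])
for r in handle_wrist('w1'): print(r)
print(robot.current_time_s(),robot.current_tool_pos(),robot.current_eef_rot())
E
```

```text
([0, 0, 497, 361, 69164], ((0.45132502913475037, 0.30845293402671814), (0.4012454152107239, 0.3345411419868469), 78.90585327148438))
([266, 122, 31, 137, 3877], ((0.44503989815711975, 0.3439285159111023), (0.026720980182290077, 0.1260787844657898), 78.2102279663086))
([370, 294, 21, 59, 641], ((0.5976351499557495, 0.41785165667533875), (0.020193589851260185, 0.06846870481967926), 81.51139068603516))
([441, 374, 23, 44, 331], ((0.7043771147727966, 0.4840313196182251), (0.009893401525914669, 0.059417277574539185), 69.76298522949219))
([59, 402, 63, 18, 751], ((0.6537654995918274, 0.08485091477632523), (0.02287512831389904, 0.07236078381538391), 1.7215369939804077))
5.4583 [0.45078535 0.3421874  0.17997991] [-1.79978501e+02  2.51118479e-02  1.68892198e+02]
```

View pics/w1.png

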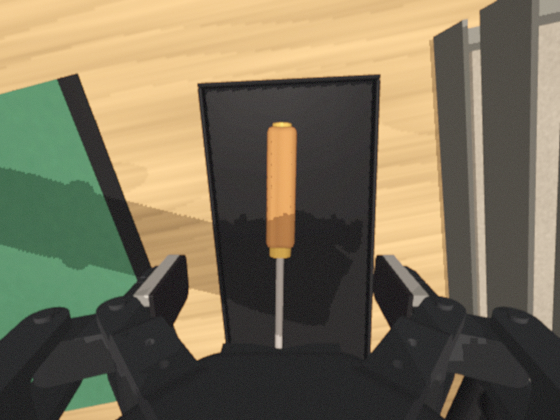

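The wrist view shows the handle alone at (281,187), square to the tool within 1°. Next I'll grip it, lift, and check it in the scene camera.

```bash
python3 - <<'E'
from h import *
o=[180,0,168.2]
robot.line_to([.443,.3443,.08],o,velocity=.2)
print(robot.line_to([.443,.3443,.028],o,velocity=.08,f_stop=8))
fingers.gripper_to(0.0,force=110)
print('gap',robot.current_finger_gap(),robot.current_tool_pos(),robot.current_contact_force())
robot.line_to([.443,.3443,.30],o,velocity=.2)
print('F',robot.current_contact_force(),robot.current_torque())
robot.move_to([.45,.15,.30],[180,0,88.6])
robot.move_to([.4605,-.10,.20],[180,0,88.6])
print('F',robot.current_contact_force(),robot.current_tool_pos(),robot.current_eef_rot(),robot.current_time_s(),robot.current_finger_gap())
im=save('scene','s2'); save('top','t2')
a=cv2.resize(im[120:240,200:360,::-1],None,fx=5,fy=5,interpolation=cv2.INTER_CUBIC)
cv2.imwrite('pics/s2z.png',a)
E
```

```text
False
gap 0.27832327711928406 [0.44328145 0.34458316 0.02856487] [-0.19337556 -0.57804923  3.98744715]
F [ 0.55755285 -0.11424855 -0.64891053] [ 0.06787416  0.11520089 -0.01646629]
F [-0.21537813 -1.12325117  0.24873836] [ 0.46128247 -0.09897627  0.20059846] [1.79930863e+02 1.67580409e-02 8.87301490e+01] 10.8917 0.2842372828771266
```

View pics/s2z.png

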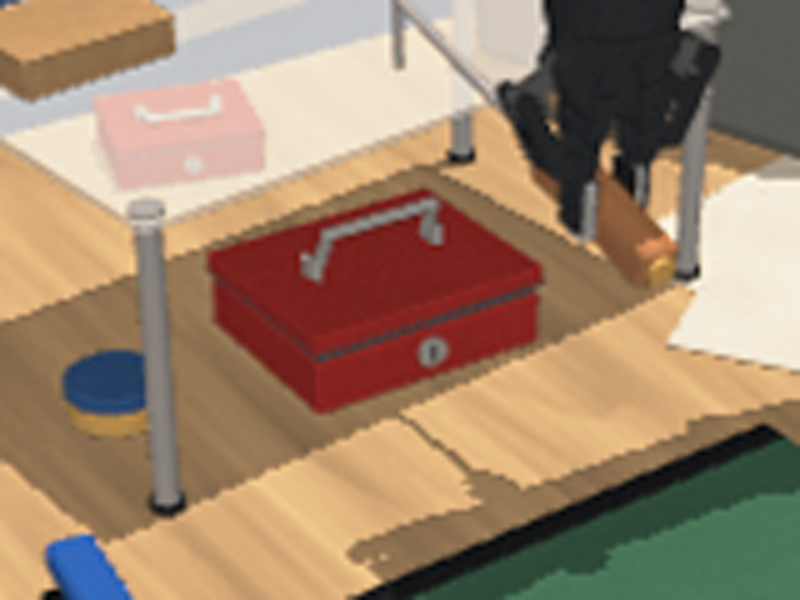

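```bash
python3 - <<'E'
from h import *
p=np.array(robot.current_tool_pos()); a=np.radians(robot.current_eef_rot()[2]); h=-np.array([np.cos(a),np.sin(a),0])
tip=p+h*.212+[0,0,-.0246]; bend=p+h*.218+[0,0,.0214]
print('tip',tip,proj('scene',tip),proj('top',tip),'bend',bend,proj('scene',bend),proj('top',bend), 'handle back',proj('scene',p-h*.055-[0,0,.01]))
print(robot.current_contact_force(),robot.current_torque())
s=cv2.imread('pics/s2.png'); t=cv2.imread('pics/t2.png')
A=cv2.resize(s[100:180,255:345],None,fx=4.4,fy=4.4,interpolation=cv2.INTER_CUBIC)
B=cv2.resize(t[200:300,240:380],None,fx=2.8,fy=2.8,interpolation=cv2.INTER_CUBIC)
im=np.zeros((360,800,3),np.uint8); im[:A.shape[0],:A.shape[1]]=A; im[:B.shape[0],400:400+B.shape[1]]=B; cv2.imwrite('pics/z3.png',im)
E
```

```text
tip [ 0.45684453 -0.3102853   0.17606334] [280.04583716 140.18374749] [347.6844578  240.37796102] bend [ 0.45671807 -0.31628397  0.22206334] [278.94940961 125.67719459] [352.94702775 237.5591468 ] handle back [332.68838461 171.42107394]
[1.24318288 0.03606394 1.76000015] [-0.66183178  0.04979799 -0.02333095]
```

View pics/z3.png

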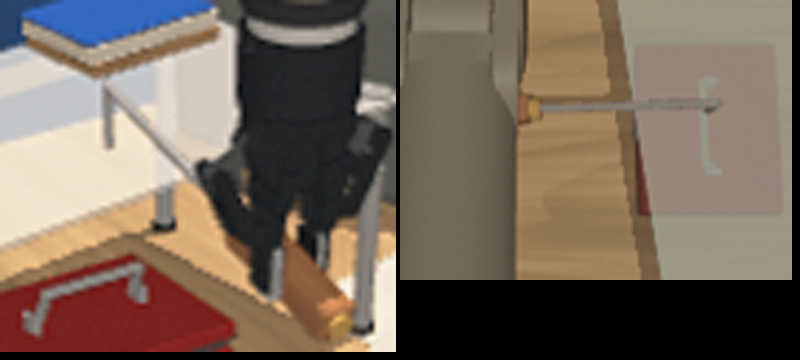

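The hook's rod has come down on top of the shelf: the tip shows at (279.5,133.6), about 28 mm above where it was predicted, so it turned in the grip. I'll lift off, back out, and measure the new angle.

```bash
python3 - <<'E'
from h import *
p=np.array(robot.current_tool_pos())
robot.line_to([p[0],p[1],.30],velocity=.15)
print(robot.current_contact_force(),robot.current_torque())
robot.line_to([.45,.05,.30],[180,0,88.6],velocity=.2)
robot.line_to([.45,.05,.20],[180,0,88.6],velocity=.2)
p=np.array(robot.current_tool_pos()); a=np.radians(robot.current_eef_rot()[2]); h=-np.array([np.cos(a),np.sin(a),0])
print(p,robot.current_eef_rot(),robot.current_contact_force(),robot.current_torque(),robot.current_time_s())
for dg in (0,4,6,8,10,12):
    r=np.radians(dg); f=lambda x,z:p+h*(x*np.cos(r)-z*np.sin(r))+np.array([0,0,x*np.sin(r)+z*np.cos(r)])
    print(dg,'tip',f(.212,-.0246).round(4),proj('scene',f(.212,-.0246)).round(1),'bend',proj('scene',f(.218,.0214)).round(1),'rear',proj('scene',f(-.057,-.011)).round(1))
s=save('scene','s4'); save('top','t4')
u,v=proj('scene',p+h*.13).astype(int)
A=s[v-50:v+50,u-60:u+70,::-1]; print('off',u-60,v-50)
cv2.imwrite('pics/z4.png',cv2.resize(A,None,fx=6,fy=6,interpolation=cv2.INTER_CUBIC))
E
```

```text
[-0.22188134  0.04345255 -2.14990481] [ 0.12607607 -0.05287221 -0.00783716]
[0.45081203 0.04940676 0.20067512] [ 1.79929895e+02 -1.59102298e-02  8.85134193e+01] [-0.36403     0.64737751 -1.14920477] [ 0.13111493 -0.04258791  0.01376212] 13.35
0 tip [ 0.4453 -0.1625  0.1761] [311.3 157.5] bend [310.6 142.2] rear [374.1 195.4]
4 tip [ 0.4453 -0.1637  0.1909] [311.2 152.7] bend [311.2 137.6] rear [373.6 196.6]
6 tip [ 0.4453 -0.1639  0.1984] [311.3 150.4] bend [311.6 135.3] rear [373.4 197.1]
8 tip [ 0.4453 -0.1639  0.2058] [311.4 148. ] bend [312. 133.] rear [373.2 197.7]
10 tip [ 0.4453 -0.1636  0.2133] [311.5 145.7] bend [312.5 130.8] rear [372.9 198.2]
12 tip [ 0.4453 -0.163   0.2207] [311.7 143.4] bend [313.  128.7] rear [372.6 198.7]
off 268 111
```

View pics/z4.png

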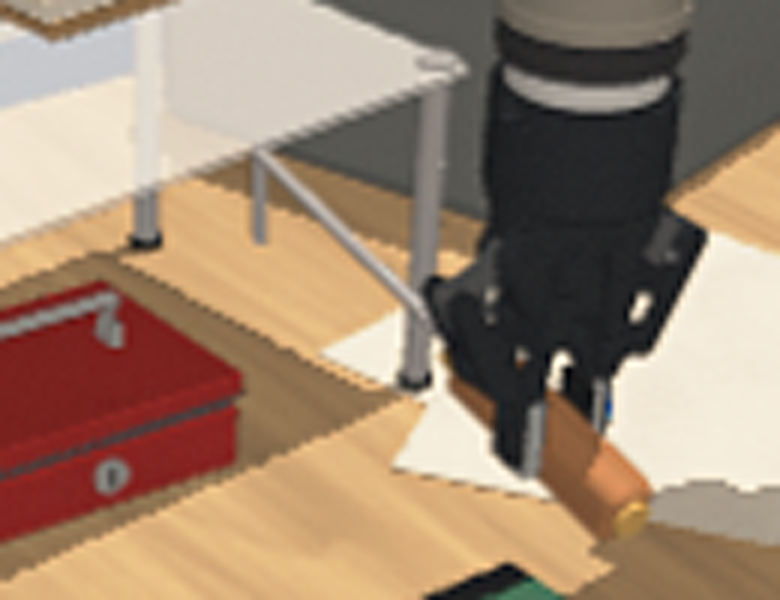

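The hook now sits 5.2° nose-up in the grip (tip at px 311.3,151.7). I'll tilt the tool to compensate, refit the box with better corners, go in over the handle, and touch down behind the bar.

```bash
cat >> h.py <<'E'
DG=5.2
def pose(tip,yaw_h,dg=None):   # yaw_h: hook direction, deg; hook held level
    a=np.radians(yaw_h); hd=np.array([np.cos(a),np.sin(a),0]); r=np.radians(DG if dg is None else dg)
    R=Ro.from_rotvec(r*np.cross([0,0,1],hd))*Ro.from_euler('xyz',[180,0,yaw_h+180],degrees=True)
    return (np.array(tip)-hd*.212+[0,0,.0246]).tolist(), R.as_euler('xyz',degrees=True).tolist()
def tipnow(yaw_h):
    a=np.radians(yaw_h); return np.array(robot.current_tool_pos())+np.array([np.cos(a),np.sin(a),0])*.212-[0,0,.0246]
E
sed -i 's/^    f=lambda q:np.conc/    O=[o for o in O if o[0]=="top"]+[("scene",(200+x\/5,120+y\/5),p) for x,y,p in NEW]\n&/' fit.py
sed -i "s/^if __name__.*/NEW=[(322,412,('b',-.07,.085,0)),(537,342,('b',-.07,-.085,0)),(217,318,('b',.07,.085,0)),(317,340,('lid',-.07,.085,.055)),(543,265,('lid',-.07,-.085,.055)),(208,256,('lid',.07,.085,.055)),(430,190,('lid',.07,-.085,.055)),(325,238,('bar',0,.04,0)),(436,206,('bar',0,-.04,0)),(315,272,('lid',0,.04,.063)),(435,238,('lid',0,-.04,.063))]\n&/" fit.py
python3 fit.py | head -6
python3 - <<'E'
from h import *
yh=-91.4; a=np.radians(yh); hd=np.array([np.cos(a),np.sin(a),0])
mid=np.array([.4605,-.337,0])
for d,z in ((-.19,.16),(-.15,.122),(.012,.122),(.012,.09)):
    j=robot.inverse_kinematics(*pose(mid+hd*d+[0,0,z],yh)); print(None if j is None else np.round(j,1))
robot.line_to(*pose(mid+hd*-.15+[0,0,.15],yh),velocity=.15)
robot.line_to(*pose(mid+hd*-.15+[0,0,.122],yh),velocity=.15)
print(tipnow(yh),robot.current_contact_force(),robot.current_torque(),robot.current_time_s())
im=save('scene','s5'); print('tip px expected',proj('scene',tipnow(yh)))
u,v=proj('scene',tipnow(yh)).astype(int); print('off',u-30,v-30)
cv2.imwrite('pics/z5.png',cv2.resize(im[v-30:v+20,u-30:u+40,::-1],None,fx=8,fy=8,interpolation=cv2.INTER_CUBIC))
E
```

```text
box [ 0.4601 -0.3373 -1.5932 -0.0144  1.1948] [-91.3  -0.8  68.5] sd [0.001  0.0014 0.0113 0.0207 0.0842]
[[-0.8, 0.1], [0.4, 0.3], [0.1, 0.1], [1.0, -0.5], [-0.2, 1.2], [-0.3, -2.3], [-1.5, 2.2], [-1.6, -1.5], [-1.0, 0.3], [0.6, -0.4], [-0.7, 0.0], [-0.3, 0.3], [-0.1, 1.0], [0.3, -1.9], [-0.5, -1.3], [0.8, -0.7], [-0.2, -0.6], [1.3, -1.8], [-1.7, -1.3]]
mid [ 0.4601 -0.3371  0.054 ]
front [ 0.4617 -0.2671  0.053 ]
bar [ 0.4603 -0.3263  0.0879]
hinge [ 0.4601 -0.337   0.062 ]
[ 30.4  16.2 -44.1 103.1   6.9  64.  -16.7]
[ 33.5  18.3 -42.2 106.5   8.2  59.3 -12.8]
[ 47.3  20.2 -36.8 102.9   7.8  61.9   7. ]
[ 46.4  22.5 -36.  105.1   9.3  57.8   6. ]
[ 0.46365328 -0.18585864  0.12232429] [ 0.51937143  0.30047026 -1.56243455] [-0.02054771 -0.01701569  0.00039786] 14.2
tip px expected [300.80127326 172.20770719]
off 270 142
```

View pics/z5.png

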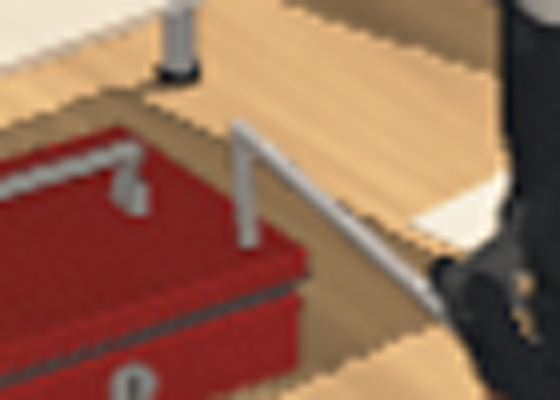

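The tip shows at (301.1,172.8) against (300.8,172.2) expected, so the hook geometry is good. Going in over the bar and touching down.

```bash
python3 - <<'E'
from h import *
yh=-91.4; a=np.radians(yh); hd=np.array([np.cos(a),np.sin(a),0]); mid=np.array([.4602,-.3372,0])
P=lambda d,z:pose(mid+hd*d+[0,0,z],yh)
robot.line_to(*P(.012,.122),velocity=.1)
robot.pause(.2); print(tipnow(yh),robot.current_contact_force())
robot.line_to(*P(.012,.095),velocity=.05)
robot.pause(.2); f0=np.array(robot.current_contact_force())
hit=robot.line_to(*P(.012,.048),velocity=.015,f_stop=1.5)
t=tipnow(yh); print('hit',hit,t,np.array(robot.current_contact_force())-f0)
if hit:
    robot.line_to(*P(.012,t[2]+.002),velocity=.02)
robot.pause(.2); print(tipnow(yh),np.array(robot.current_contact_force())-f0,robot.current_time_s())
im=save('scene','s6'); print(proj('scene',tipnow(yh)))
cv2.imwrite('pics/z6.png',cv2.resize(im[140:210,230:330,::-1],None,fx=6,fy=6,interpolation=cv2.INTER_CUBIC))
E
```

```text
[ 0.45993142 -0.34877629  0.12203071] [-0.66430172  0.16058655 -0.92444007]
hit True [ 0.45961538 -0.34911614  0.05418475] [0.70470282 0.30214177 3.55773422]
[ 0.45964766 -0.3491679   0.05598913] [0.35893442 0.04302864 0.89680452] 19.95
[273.04836118 169.53974708]
```

View pics/z6.png

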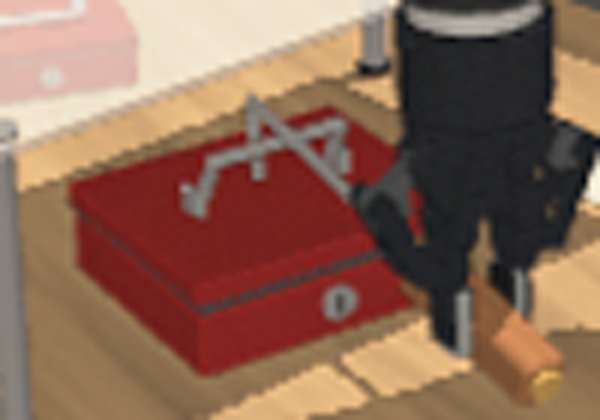

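The tip is down behind the bar, between the arms, at (273,169.7). It touched the lid at z≈0.054, so the lid is almost shut. Raising 1 mm and pulling gently.

```bash
python3 - <<'E'
from h import *
yh=-91.4; a=np.radians(yh); hd=np.array([np.cos(a),np.sin(a),0]); mid=np.array([.4602,-.3372,0])
P=lambda d,z:pose(mid+hd*d+[0,0,z],yh)
robot.line_to(*P(.012,.0572),velocity=.02)
robot.pause(.2);f0=np.array(robot.current_contact_force()); print(f0)
for d in (-.015,-.03,-.05,-.07,-.09):
    hit=robot.line_to(*P(d,.0572),velocity=.03,f_stop=9)
    print(d,hit,tipnow(yh).round(4),(np.array(robot.current_contact_force())-f0).round(2))
    if hit: break
print(robot.current_time_s())
im=save('scene','s7'); print(proj('scene',tipnow(yh)))
cv2.imwrite('pics/z7.png',cv2.resize(im[140:210,230:330,::-1],None,fx=6,fy=6,interpolation=cv2.INTER_CUBIC))
E
```

```text
[ 0.88459263  0.55106884 -1.80024948]
-0.015 False [ 0.4606 -0.3223  0.0572] [-0.21 -1.29  1.02]
-0.03 False [ 0.4609 -0.3068  0.0572] [-2.07 -2.26  0.87]
-0.05 False [ 0.4615 -0.2863  0.0573] [-0.98 -0.84  1.32]
-0.07 False [ 0.4619 -0.2664  0.0573] [-1.04 -1.81  0.3 ]
-0.09 False [ 0.4624 -0.2464  0.0573] [-1.37 -1.59  0.88]
24.6
[289.80460922 182.60278162]
```

View pics/z7.png

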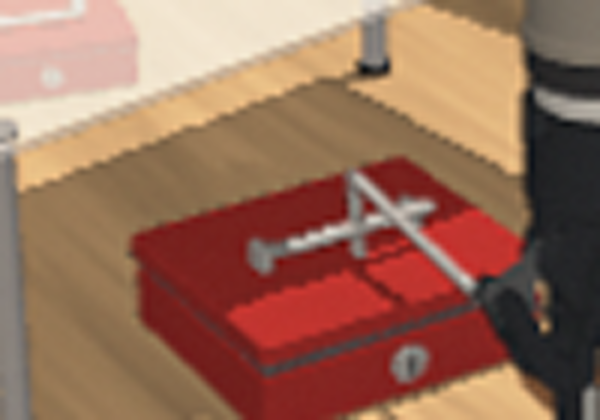

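The box followed the hook by about 70 mm; the handle is folded flat with the point at (289,182) behind the bar. I'll pull on to the blotter, unhook, and check.

```bash
python3 - <<'E'
from h import *
yh=-91.4; a=np.radians(yh); hd=np.array([np.cos(a),np.sin(a),0])
for t in ([.466,-.15,.0573],[.473,-.03,.0573],[.477,.063,.0573]):
    hit=robot.line_to(*pose(t,yh),velocity=.06,f_stop=10)
    print(hit,tipnow(yh).round(4),np.round(robot.current_contact_force(),2))
    if hit: break
im=save('scene','s8'); print(robot.current_time_s())
if not hit:
    robot.pause(.2)
    t=np.array([.477,.063,.0573])+hd*.013
    robot.line_to(*pose(t,yh),velocity=.04); robot.line_to(*pose(t+[0,0,.11],yh),velocity=.06)
    robot.pause(.3); im=save('scene','s9'); T=save('top','t9')
    print(tipnow(yh),robot.current_contact_force(),robot.current_time_s())
A=cv2.resize(im[150:310,230:440,::-1],None,fx=2.6,fy=2.6,interpolation=cv2.INTER_CUBIC)
B=cv2.resize(T[160:320,150:290,::-1],None,fx=1.8,fy=1.8,interpolation=cv2.INTER_CUBIC)
o=np.zeros((420,800,3),np.uint8); o[:A.shape[0],:A.shape[1]]=A; o[:B.shape[0],548:800]=B[:,:252]; cv2.imwrite('pics/z9.png',o)
E
```

```text
False [ 0.4661 -0.15    0.0573] [ 0.93 -3.32 -1.51]
False [ 0.4731 -0.0301  0.0573] [-0.01 -2.94 -2.25]
False [0.4771 0.063  0.0574] [-0.27 -2.18 -1.54]
30.325
[0.47666031 0.04999335 0.16726383] [ 1.19975543 -0.64653244  0.30719773] 33.3833
```

View pics/z9.png

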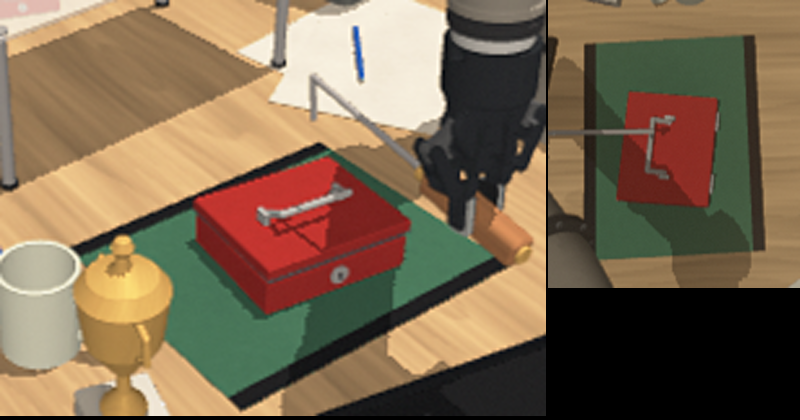

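The box stands well inside the blotter, at about (302,232) in the crop, and the hook is clear above it. Returning the hook to the tray.

```bash
python3 - <<'E'
from h import *
print('tip exp',proj('scene',tipnow(-91.4)),'seen (350.8,195.4)')
t=tipnow(-91.4); robot.line_to(*pose([t[0],t[1],.285],-91.4),velocity=.15)
yh=-11.8; a=np.radians(yh); hd=np.array([np.cos(a),np.sin(a),0]); tip=np.array([.443,.3443,0])+hd*.212
p,o=pose(t,-91.4); robot.move_to([.45,.30,.31],o)
robot.move_to(*pose(tip+[0,0,.285],yh))
robot.line_to(*pose(tip+[0,0,.03],yh),velocity=.15)
robot.pause(.2)
print(robot.line_to(*pose(tip+[0,0,.0035],yh),velocity=.02,f_stop=2.5),tipnow(yh),robot.current_contact_force())
fingers.gripper_to(1.0); robot.pause(.3)
p=robot.current_tool_pos(); robot.line_to([p[0],p[1],.25],velocity=.15)
print(robot.current_time_s())
robot.move_to([.30,.30,.35],[180,0,168]); robot.pause(.5)
s=save('scene','s10'); T=save('top','t10'); print(robot.current_time_s())
A=cv2.resize(s[200:380,200:500,::-1],None,fx=1.8,fy=1.8,interpolation=cv2.INTER_CUBIC)
B=cv2.resize(T[110:310,60:300,::-1],None,fx=1.4,fy=1.4,interpolation=cv2.INTER_CUBIC)
o=np.zeros((610,560,3),np.uint8); o[:A.shape[0],:A.shape[1]]=A; o[326:326+B.shape[0],:B.shape[1]]=B[:284]; cv2.imwrite('pics/z10.png',o[:600])
R=T.astype(int); m=((R[...,0]>R[...,1]+60)&(R[...,0]>R[...,2]+60)&(R[...,1]<90)).astype(np.uint8); m[:,:165]=0; m[:,275:]=0; m[:180]=0; m[305:]=0
P=np.argwhere(m); print('box', cv2.minAreaRect(np.array([atz('top',u,v,.055)[:2] for v,u in P],np.float32)))
E
```

```text
tip exp [350.67021043 195.87480238] seen (350.8,195.4)
True [0.65046967 0.30084042 0.00400305] [ 0.89397634 -0.65869555  6.28610271]
41.5417
42.8917
box ((0.4766024649143219, 0.0435972698032856), (0.1421353965997696, 0.17234556376934052), 85.023681640625)
```

View pics/z10.png

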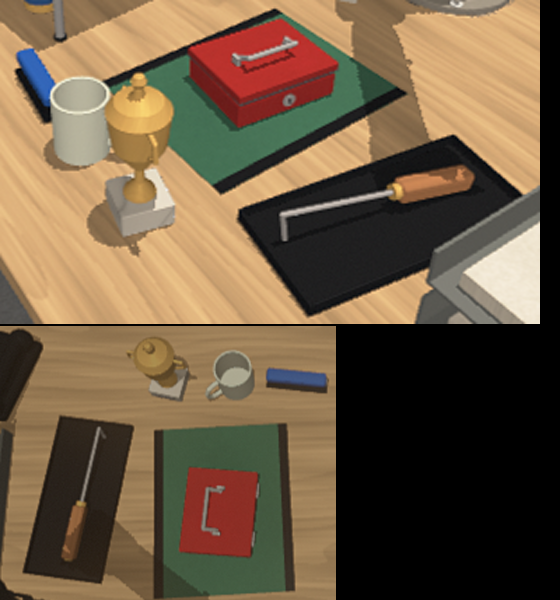

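The hook lies within the tray, the box is centred on the blotter at (0.477, 0.044), and the other things look undisturbed. Handing in.

```bash
python3 - <<'E'
from h import *
workorder.close_job()
E
```

```text
the job is handed in; nothing more can be done
```

The cash box is drawn out onto the blotter, the hook is back in the tray and released, and the job is handed in. It took about 43 s of the 72 s allowed.

**What I did:** I took the hook from the tray and lowered its point behind the bar of the lid handle. It touched the lid lightly; the lid was almost shut. I raised the point about 3 mm off the lid and drew the box onto the blotter with a pull of a few newtons. Then I unhooked upwards and laid the hook back in the tray.

**Last checks:**
- **Box:** the top camera puts it at about (0.477, 0.044), near the middle of the blotter at about (0.49, 0.04). All four corners are several centimetres inside the edge.
- **Hook:** it lies wholly within the tray.
- **Other things:** the mug, stapler and trophy look unmoved. The tin was never approached, and I did not look at it closely in the last pictures.

**What went wrong:**
- **Hook on the shelf:** on the first approach I came in too high. The rod rested on top of the shelf and turned about 5° in the grip. I measured the angle and tilted the tool to make up for it; later tip checks agreed with the camera to under 1 pixel (a few millimetres).
- **Lid touch:** it peaked at about 3.6 N, more than the 1.5 N I had set as the stop. That is well below the 14 N that sinks the lid.

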